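Unlock the cast gauge and hold its sprung pointer rod out at the mark

ROBOT

A 7-joint arm with a two-finger parallel gripper is mounted at the origin on the work surface. World frame = base frame: x ahead of the robot, y to its left, z up, the work surface at z = 0. Lengths are in m, angles in rad, forces in N, time in s.
With the tool pointing down it reaches from about 0.35 to 0.9 m from the base axis. Payload 19.9 kg.
Tool frame: the origin (TCP) lies between the finger pads; the fingertips stand 8 mm ahead of it and the grasp point (between the pads) lies 11 mm behind it; x points along the fingers, y is the direction in which the jaws open and shut, and the axes are right-handed (so a half turn about x gives the same grasp; the last joint's range is limited). The gripper opens to 94 mm and grips with 3 to 60 N. Pads are 16 mm wide; open, the fingers measure 119 mm over their backs; the gripper's body (75 mm by 177 mm) begins 78 mm behind the grasp point.
Start: joints at [1.24, 0.417, -0.01, 1.614, 0.005, 1.111, -0.053], TCP at [0.178, -0.599, 0.213] pointing down, gripper open.
Joint ranges: [-2.81, 2.81], [-0.39, 2.02], [-1.27, 1.25], [0.06, 2.57], [-1.19, 4.33], [0.19, 2], [-2.82, 2.82]. Speed limits (rad/s): [1.89, 1.89, 2.39, 2.39, 3.01, 3.01, 3.01].

INTERFACE

Orientations are given as a rotation vector (axis times angle).
In Python, from rig import manip, eyes, workorder gives the robot as it stands.
- The arm moves only by the tool carry_out, never from a script. Its argument "plan" is a list of rows, each an object with "xyz": the shift along the tool's x, y, z in cm, a list of three; "rotation": the turn, a rotation vector about the tool's x, y, z in rad, a list of three. A call has 1 to 5 rows; each row is the pose to reach, as a shift and turn from the pose commanded when the call began, along the tool's axes at that moment; what a row does not reach only later rows make up. A row lasts 1/8 s, in which the tool goes at most 62.5 mm and 10.7 degrees, less where a joint would pass 70% of its speed; a pose out of reach is approached as far as the arm can. A call with a gripper value outside its range is refused whole. "gripper" is the closure, from 0 (fully open) to 1 (shut), set as the call begins (left out, the last holds). The fingers move at their own pace and stop on an object; the grip force is fixed at half the most. Time passes only in rows, so rows that repeat a pose let the fingers close. It gives the time, the measured TCP pose, the force and the opening at its end, in the units of the state.
- manip.observe(): the state, without advancing time (a new reading comes with each control period).
- eyes.snapshot(name): name is "scene" or "side" or "wrist"; returns a dict with "frame" (420x560x3 uint8, blue, green, red), "fx", "fy", "cx", "cy" (pixels), "rvec" (rotation vector, rad) and "tvec" (3), from world to camera coordinates, as OpenCV has them; the wrist camera has in their place "mount" (4x4, takes a point from camera to tool coordinates, whose origin is the TCP and whose axes are the tool frame's). Camera axes: x right, y down, z forward; pixel columns grow to the right and rows downward; lengths in m; the calibration is good to about 2 mm. A picture is of the moment at which its call begins: read the wrist's pose just before it. There is no depth.
- workorder.hand_in(): hands the job in, once; it reports no verdict.
The state is a dict: "t": time; "joints": joint angles; "joint_vel": joint speeds; "joint_torque": joint torques, N m; "eef_pos": TCP position; "eef_rot": TCP orientation; "ft_force": force on the tool from outside, world axes, zero at the start; "moment": the same for the moment, N m; "width": finger opening in m.
Only numpy, scipy, OpenCV 4.12 (cv2) and the standard library are available. Lean on these libraries where they do the work, as an engineer would, in place of code of your own. Each camera call takes 0.05 s, during which the arm holds its last target.

TASK

On the pointer gauge in the dental lab, pull the locking plug up out of its sprung socket and leave it lying or standing in the steel tray. Then take the pointer rod by the neck of its black handle, draw it out against its spring until the front face of the handle's front disc is level with the index fin on the base, and keep holding it there in the gripper: the job finishes while you are still holding the rod. Leave the index where it is set, and do not disturb the jar, the spare plaster cast or the spatula.

Things in the scene. Friction and masses are not known exactly. Their poses are not given: they have to be found in the camera images.
- gauge: the pointer gauge, fixed: grey base plate 375 x 110 x 12 mm on the bench. Origin on the bench below the rod's axis, 75 mm from the plate's rear end. +x: the way the rod pulls out (level, axis 80 mm above the bench); z up. Two aluminium blocks (x -60 to -40 and 30 to 50) carry the rod and a socket plate. A round plaster cast (radius 36 mm, top 56 mm high) is mounted at x = 255, under the needle.
- socket_mouth (a point): centre of the socket hole (14 mm, vertical, through the 18 mm thick level aluminium socket plate), at the plate's top face, 108 mm above the bench; x 0, y -24 mm in the gauge frame. The plate spans x -60 to 50, y -45 to 18 mm there. Axes as the gauge.
- plug: loose steel locking plug, 78 mm long, about 90 g, upright in the socket. Origin at the centre of its lower end, z towards the head. Shank 13 mm thick, 42 mm long, grooved; head a plain cylinder 20 mm thick, 36 mm tall, resting on the socket plate. A sprung ball in the groove holds it: 5 to 20 N straight up frees it; clear after 42 mm. While in, it blocks the rod (3 to 6 mm play).
- plug_head (a point): point on the plug's axis in the upper half of its head, 24 mm above the socket plate when seated: a good place to grip it from above.
- rod: sliding pointer rod with black handle. Origin on its axis, axes as the gauge. Handle: rear disc 32 mm diameter (x 64 to 71), neck 16 mm thick (x 71 to 110), front disc 36 mm diameter (x 110 to 119); then a needle 5 mm thick, 55 mm long. The inner spring (90 N/m) pulls it back in: about 5 N when in, 9 to 13 N at the mark. It stops at 115 mm of travel.
- rod_neck (a point): middle of the handle's neck, on the rod's axis, 80 mm above the bench; 29 mm behind rod_disc. Grip it from above, fingers on either side of the rod.
- rod_disc (a point): centre of the front face of the handle's front disc; axes as the gauge. This face must come level with the index fin.
- index_fin (a point): the length mark: top of a small upright steel fin, 4 mm thick, 18 mm wide, top 46 mm above the bench, on a stiff slider on the base, 42 mm to the -y side of the rod's axis and lower than the handle. The point is mid-thickness; axes as the gauge. Its place along x differs from run to run: the rod must come out 50 to 92 mm.
- tray: fixed shallow steel tray 190 (x) x 160 (y) mm, walls 4 mm thick and 26 mm high, floor 4 mm thick. Origin at the centre of its underside, on the bench.
- jar: bystander: glass jar with a steel lid, 64 mm diameter, 75 mm tall; origin at the centre of its underside.
- spare_cast: bystander: loose round plaster cast with a tooth arch, 72 mm diameter, 36 mm tall; origin at the centre of its underside.
- spatula: bystander: lab spatula, 190 mm long, lying on the bench along its own x axis.

How it is judged:
By the outcome, as a careful person would: the job done as asked, in the order asked, and still so for the second after the job is handed in, while the arm keeps its last pose, push and grip.
It also fails if it takes over 54 s, if anything falls off the work surface, if the arm or the gripper's body presses on something with over 40 N, if the wrist force passes 120 N, or if a joint passes its speed limit or range.

## Working session

There is one attempt and no reset: what is moved stays moved. The work goes in short steps, Python scripts to look and compute and a tool call to move; the robot and the scene stay as the last step left them, time stands still between calls to the robot, and variables do not carry over. Pictures are saved under pics/ and viewed, and the job is handed in when it is done.

Besides the shell and the picture viewer there is one more tool, called after "Call:" as name(argument=value, ...), one argument or row to a line, values as JSON. carry_out: Moves the arm, as the interface text tells. Its arguments: {"type":"object","properties":{"plan":{"type":"array","items":{"type":"object","properties":{"xyz":{"type":"array","items":{"type":"number"}},"rotation":{"type":"array","items":{"type":"number"}}}}},"gripper":{"type":"number"}},"required":["plan"]}

```bash
ls; mkdir -p pics
python3 - <<'E'
from rig import manip, eyes
import cv2,json
print(manip.observe())
for n in ["scene","side","wrist"]:
    s=eyes.snapshot(n); cv2.imwrite(f"pics/{n}0.png",s["frame"])
    print(n,{k:v for k,v in s.items() if k!="frame"})
E
```

```text
pics
{'t': 0.0, 'joints': array([ 1.24050346,  0.41798512, -0.01030315,  1.61417252,  0.00468842,
        1.11068427, -0.0530129 ]), 'joint_vel': array([-0.00023564,  0.00017079, -0.00025176,  0.00032712,  0.00076697,
       -0.00156974, -0.00112575]), 'joint_torque': array([-2.79607084e-04, -8.51251531e+01,  6.38590213e-01, -4.26010287e+01,
       -4.87721746e-02,  1.84950850e-02,  1.14511790e-04]), 'eef_pos': array([ 0.17788463, -0.59876968,  0.21281901]), 'eef_rot': array([ 2.06664975,  0.30178839, -2.06718459]), 'ft_force': array([ 0.14833219, -0.58198383, -0.68250155]), 'moment': array([-0.0283545 ,  0.00308215,  0.02956928]), 'width': 0.09429575955154203}
scene {'fx': 404.5506046632162, 'fy': 404.5506046632162, 'cx': 274.43347807995644, 'cy': 213.4868980017006, 'rvec': array([ 1.8283242 ,  1.49323598, -0.71946646]), 'tvec': array([-0.16023078, -0.25079402,  1.4160747 ])}
side {'fx': 484.73890142597605, 'fy': 484.73890142597605, 'cx': 280.4575279990872, 'cy': 212.49111447566597, 'rvec': array([ 0.98214447, -2.4301721 ,  1.04810955]), 'tvec': array([0.4272023 , 0.33545953, 1.15390331])}
wrist {'fx': 316.10923893174015, 'fy': 316.10923893174015, 'cx': 281.88267916616985, 'cy': 210.5324619991068, 'mount': array([[ 1.28414955e-04, -2.44774194e-01,  9.69580104e-01,
        -1.71574625e-01],
       [ 9.99999990e-01, -2.41945473e-05, -1.38551888e-04,
         7.78428990e-04],
       [ 5.73724784e-05,  9.69580112e-01,  2.44774188e-01,
        -7.12096642e-02],
       [ 0.00000000e+00,  0.00000000e+00,  0.00000000e+00,
         1.00000000e+00]])}
```

View pics/scene0.png

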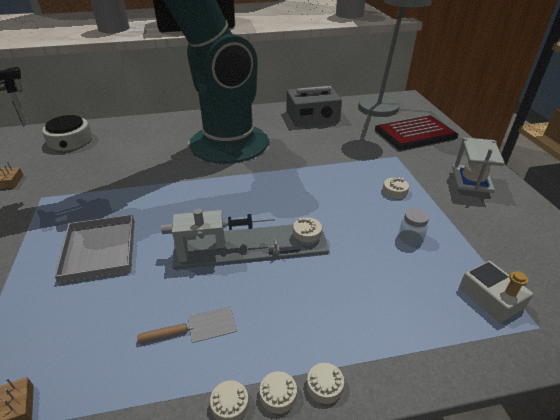

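View pics/side0.png

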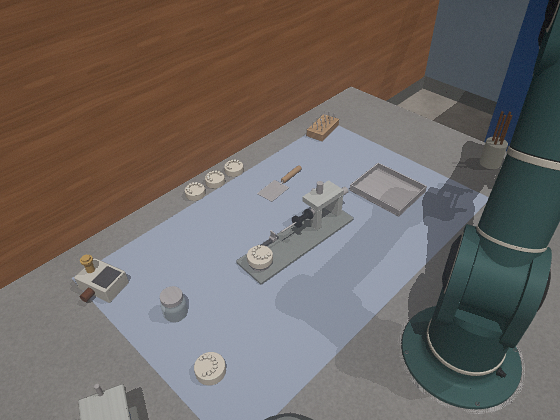

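View pics/wrist0.png

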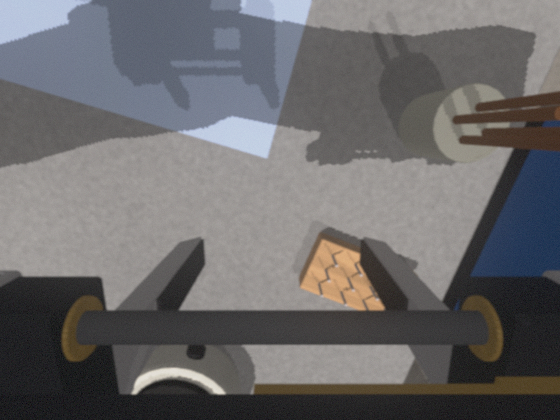

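The scene view shows the gauge at about (250,240), the tray at about (97,248), the spatula at about (190,327), the jar at (414,226) and the spare cast at (396,187). I'll enlarge the gauge next.

Run:
```python
import cv2
a=cv2.imread("pics/scene0.png")[195:275,150:340]; cv2.imwrite("pics/scene0z.png",cv2.resize(a,None,fx=4.2,fy=4.2,interpolation=cv2.INTER_CUBIC))
a=cv2.imread("pics/side0.png")[150:290,230:440]; cv2.imwrite("pics/side0z.png",cv2.resize(a,None,fx=3.8,fy=3.8,interpolation=cv2.INTER_CUBIC))
```

```text
(no output)
```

View pics/scene0z.png

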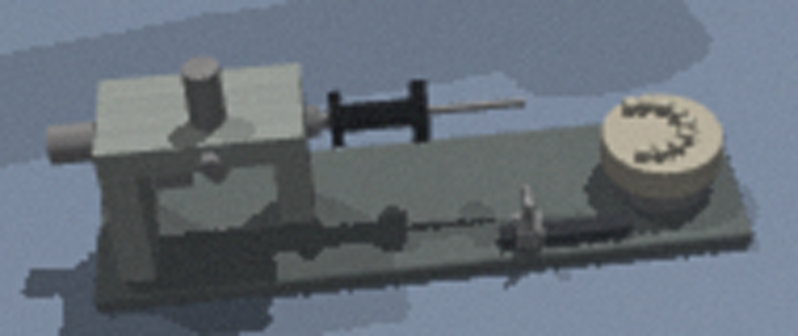

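View pics/side0z.png

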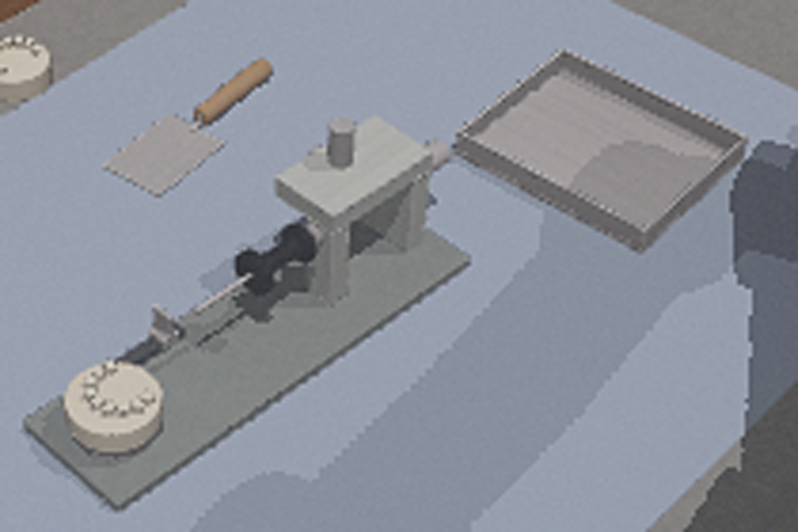

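```bash
cat > h.py <<'E'
import numpy as np, cv2
from scipy.optimize import least_squares
from scipy.spatial.transform import Rotation as R
CAM={"scene":(404.5506,274.4335,213.4869,[1.8283242,1.49323598,-0.71946646],[-0.16023078,-0.25079402,1.4160747]),
"side":(484.7389,280.4575,212.4911,[0.98214447,-2.4301721,1.04810955],[0.4272023,0.33545953,1.15390331])}
def proj(c,P):
    f,cx,cy,r,t=CAM[c]
    return cv2.projectPoints(np.atleast_2d(np.array(P,float)),np.array(r),np.array(t),np.array([[f,0,cx],[0,f,cy],[0,0,1.]]),None)[0][:,0]
def onplane(c,px,z):
    f,cx,cy,r,t=CAM[c]; Rm=cv2.Rodrigues(np.array(r))[0]; o=-Rm.T@np.array(t)
    d=Rm.T@np.array([(px[0]-cx)/f,(px[1]-cy)/f,1.]); return o+d*(z-o[2])/d[2]
def G(p,X):
    X=np.atleast_2d(X); c,s=np.cos(p[2]),np.sin(p[2]); X=np.array(X,float)
    return np.c_[p[0]+c*X[:,0]-s*X[:,1],p[1]+s*X[:,0]+c*X[:,1],X[:,2]]
E
cat > fit.py <<'E'
from h import *
S=[((750,233),(300,-55,12)),((97,295),(-75,-55,12)),((97,308),(-75,-55,0)),((750,246),(300,-55,0)),
((97,82),(-60,18,108)),((300,66),(50,18,108)),((312,143),(50,-45,108)),((92,155),(-60,-45,108)),((201,66),(0,-24,144))]
D=[((275,182),(50,-45,108)),((330,215),(50,18,108)),((433,158),(-60,18,108)),((378,118),(-60,-45,108)),((468,258),(-75,55,12)),((118,500),(300,55,12)),((25,424),(300,-55,12)),((342,124),(0,-24,144))]
A=[("scene",np.array(a)/4.2+[150,195],np.array(b)/1e3) for a,b in S]+[("side",np.array(a)/3.8+[230,150],np.array(b)/1e3) for a,b in D]
def res(p,cams=("scene","side")): return np.concatenate([proj(c,G(p,X))[0]-px for c,px,X in A if c in cams])
if __name__=="__main__":
    p0=[*onplane("scene",(200,240),0.05)[:2],1.5]
    for cams in (("scene",),("side",),("scene","side")):
        r=least_squares(res,p0,args=(cams,),loss="soft_l1"); p=r.x; print(cams,p.round(4)); print(res(p,cams).reshape(-1,2).round(1).tolist())
    np.save("gp.npy",p)
    # index fin
    f=lambda x:np.concatenate([proj("scene",G(p,[x[0],-.042,.046]))[0]-(np.array([527,188])/4.2+[150,195]),proj("side",G(p,[x[0],-.042,.046]))[0]-(np.array([155,312])/3.8+[230,150])])
    r=least_squares(f,[.2]); print("fin x",r.x,r.fun)
    for n,X in dict(plug=(0,-.024,.132),neck=(.0905,0,.08),disc=(.119,0,.08)).items(): print(n,G(p,X).round(4))
    for c,px in [("scene",[(65,222),(134,217),(131,271),(57,281)])]:
        for q in px: print("tray",onplane(c,q,.026).round(3))
    print("jar",onplane("scene",(416,216),.075),"spare",onplane("scene",(397,184),.036),"spat",onplane("scene",(140,340),.01),onplane("scene",(235,320),0.))
E
python3 fit.py
```

```text
('scene',) [ 0.5293 -0.1163  1.5082]
[[1.5, -0.3], [-1.0, 1.0], [-0.2, 1.5], [1.1, 0.2], [0.5, -0.6], [-0.0, -1.1], [-1.9, -1.9], [0.1, -0.0], [-0.2, -0.1]]
('side',) [ 0.5252 -0.1154  1.5115]
[[0.0, -1.0], [1.0, 0.9], [0.1, -1.2], [-0.9, -0.5], [0.9, -0.1], [-0.1, 2.0], [-1.0, -0.6], [0.0, 0.6]]
('scene', 'side') [ 0.5274 -0.1165  1.5085]
[[1.2, -0.8], [-1.1, 0.5], [-0.2, 0.9], [0.8, -0.4], [0.5, -1.1], [-0.2, -1.6], [-2.1, -2.4], [0.0, -0.6], [-0.3, -0.6], [-0.3, -1.5], [0.6, 0.4], [-0.2, -1.7], [-1.2, -1.0], [0.6, -0.6], [-0.6, 1.2], [-1.4, -1.4], [-0.3, 0.1]]
fin x [0.17174825] [ 0.91741546  1.06867306  1.29182304 -0.02961401]
plug [[ 0.5513 -0.118   0.132 ]]
neck [[ 0.533  -0.0261  0.08  ]]
disc [[0.5348 0.0023 0.08  ]]
tray [ 0.378 -0.463  0.026]
tray [ 0.394 -0.289  0.026]
tray [ 0.59  -0.283  0.026]
tray [ 0.587 -0.44   0.026]
jar [0.59328344 0.39303679 0.075     ] spare [0.40788456 0.43643299 0.036     ] spat [ 0.76521254 -0.25694165  0.01      ] [ 0.74862573 -0.06951201  0.        ]
```

```bash
cat >> h.py <<'E'
def goal(p,flip=1,dyaw=0):
    y=flip*np.array([-np.sin(p[2]),np.cos(p[2]),0]); x=np.array([0,0,-1.]); return R.from_matrix(np.c_[x,y,np.cross(x,y)])
def delta(st,pos,rot):
    Rc=R.from_rotvec(st["eef_rot"]); return (Rc.inv().apply(np.array(pos)-st["eef_pos"])*100).round(2),(Rc.inv()*rot).as_rotvec().round(3)
E
python3 - <<'E'
from h import *; from rig import manip
s=manip.observe(); print(R.from_rotvec(s["eef_rot"]).as_matrix().round(3)); p=np.load("gp.npy")
for f in(1,-1):
    print(delta(s,[.551,-.118,.30],goal(p,f)), goal(p,f).as_matrix().round(3).tolist())
E
```

```text
[[-0.     0.285 -0.959]
 [ 0.001 -0.959 -0.285]
 [-1.    -0.001  0.   ]]
(array([ -8.67, -35.48, -49.46]), array([1.922e+00, 1.000e-03, 1.000e-03])) [[0.0, -0.998, 0.062], [0.0, 0.062, 0.998], [-1.0, 0.0, 0.0]]
(array([ -8.67, -35.48, -49.46]), array([-1.22e+00, -0.00e+00,  1.00e-03])) [[0.0, 0.998, -0.062], [0.0, -0.062, -0.998], [-1.0, 0.0, 0.0]]
```

Call:
carry_out(
  plan=[
    {"xyz": [-1.5, -3.5, -5], "rotation": [-0.12, 0, 0]},
    {"xyz": [-3, -7, -10], "rotation": [-0.24, 0, 0]},
    {"xyz": [-4.5, -10.5, -15], "rotation": [-0.36, 0, 0]},
    {"xyz": [-6, -14, -20], "rotation": [-0.48, 0, 0]},
    {"xyz": [-7.5, -17.5, -25], "rotation": [-0.6, 0, 0]},
  ],
)

```text
t: 0.78
eef_pos: [0.3676, -0.3597, 0.2885]
eef_rot: [1.688, 0.808, -1.689]
ft_force: [0.6, -0.8, 0.3]
width: 0.0938
```

Run:
```python
from h import *; from rig import manip
s=manip.observe(); p=np.load("gp.npy"); print(s["t"],s["joints"].round(2),delta(s,[.551,-.118,.30],goal(p,-1)))
```

```text
0.775 [ 0.95  0.16 -0.26  1.78  0.04  1.2  -0.01] (array([ -1.15,  -0.88, -30.32]), array([-0.616,  0.   ,  0.   ]))
```

Call:
carry_out(
  plan=[
    {"xyz": [-0.2, -0.2, -6], "rotation": [-0.12, 0, 0]},
    {"xyz": [-0.5, -0.4, -12], "rotation": [-0.24, 0, 0]},
    {"xyz": [-0.7, -0.6, -18], "rotation": [-0.36, 0, 0]},
    {"xyz": [-0.9, -0.7, -24], "rotation": [-0.48, 0, 0]},
    {"xyz": [-1.1, -0.9, -30], "rotation": [-0.61, 0, 0]},
  ],
)

```text
t: 1.4
eef_pos: [0.5497, -0.1214, 0.2991]
eef_rot: [1.259, 1.176, -1.259]
ft_force: [0.8, -1.7, -0.2]
width: 0.0937
```

Call:
carry_out(
  plan=[
    {"xyz": [0, 0, 0], "rotation": [0, 0, 0]},
    {"xyz": [0, 0, 0], "rotation": [0, 0, 0]},
  ],
)

```text
t: 1.65
eef_pos: [0.5486, -0.1233, 0.2987]
eef_rot: [1.262, 1.174, -1.263]
ft_force: [-0.6, 0.1, -0.4]
width: 0.0937
```

Run:
```python
from h import *; from rig import manip,eyes
s=manip.observe(); p=np.load("gp.npy"); print(s["t"],s["eef_pos"],s["joints"].round(2),delta(s,[.551,-.118,.30],goal(p,-1)))
w=eyes.snapshot("wrist"); cv2.imwrite("pics/wrist1.png",w["frame"]); np.savez("w1.npz",pos=s["eef_pos"],rot=s["eef_rot"])
```

```text
1.65 [ 0.54855257 -0.12333753  0.29866114] [ 0.6   0.27 -0.52  1.65  0.14  1.26 -0.03] (array([-0.13,  0.21, -0.55]), array([-0.01 ,  0.   ,  0.001]))
```

View pics/wrist1.png

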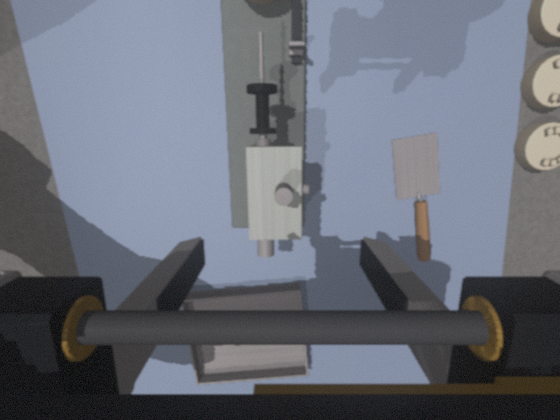

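The wrist view shows the plug head at about (286,196), the handle between (262,87) and (262,130), the fin at about (297,50) and the tray below. I'll enlarge it.

Run:
```python
import cv2
a=cv2.imread("pics/wrist1.png")[0:135,200:340]; cv2.imwrite("pics/w1a.png",cv2.resize(a,None,fx=4.4,fy=4.4,interpolation=cv2.INTER_CUBIC))
a=cv2.imread("pics/wrist1.png")[130:265,200:340]; cv2.imwrite("pics/w1b.png",cv2.resize(a,None,fx=4.4,fy=4.4,interpolation=cv2.INTER_CUBIC))
```

```text
(no output)
```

View pics/w1a.png

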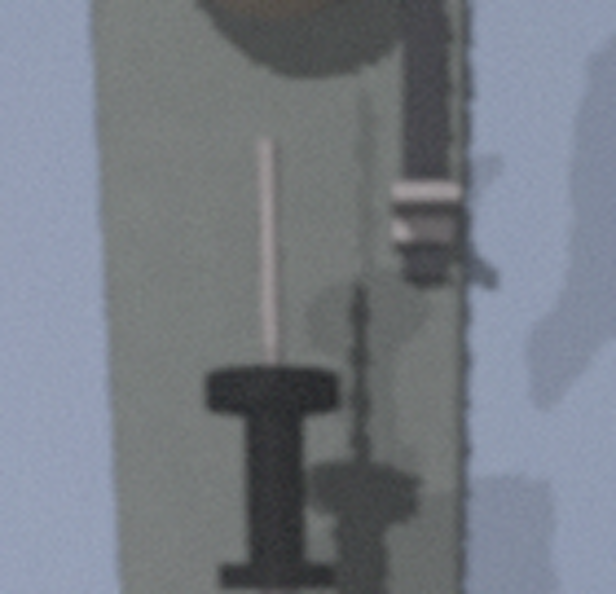

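View pics/w1b.png

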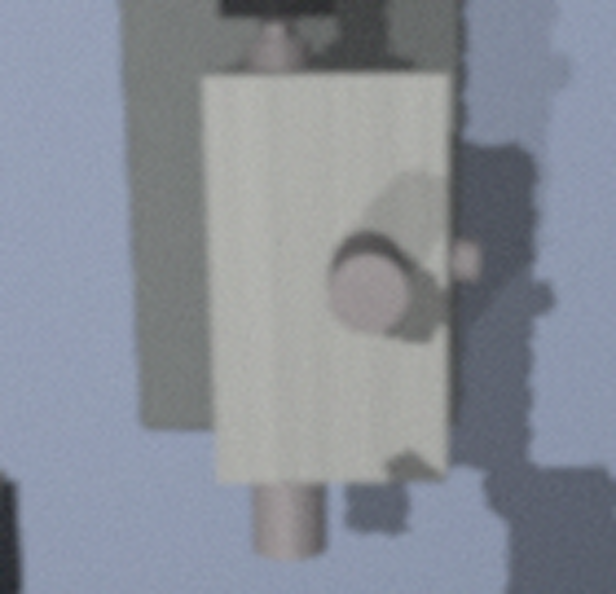

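```bash
cat >> h.py <<'E'
M=np.array([[1.28414955e-04,-2.44774194e-01,9.69580104e-01,-1.71574625e-01],[9.99999990e-01,-2.41945473e-05,-1.38551888e-04,7.78428990e-04],[5.73724784e-05,9.69580112e-01,2.44774188e-01,-7.12096642e-02],[0,0,0,1.]])
def wproj(pos,rot,P):
    T=np.eye(4); T[:3,:3]=R.from_rotvec(rot).as_matrix(); T[:3,3]=pos; Q=np.linalg.inv(T@M)
    q=np.atleast_2d(P)@Q[:3,:3].T+Q[:3,3]; return q[:,:2]/q[:,2:]*316.10924+[281.88268,210.53246]
def wplane(pos,rot,px,z):
    T=np.eye(4); T[:3,:3]=R.from_rotvec(rot).as_matrix(); T[:3,3]=pos; Q=T@M
    d=Q[:3,:3]@[(px[0]-281.88268)/316.10924,(px[1]-210.53246)/316.10924,1]; o=Q[:3,3]; return o+d*(z-o[2])/d[2]
def toG(p,P):
    c,s=np.cos(p[2]),np.sin(p[2]); d=np.array(P)[:2]-p[:2]; return np.array([c*d[0]+s*d[1],-s*d[0]+c*d[1]])
E
python3 - <<'E'
from h import *; import fit
d=np.load("w1.npz"); p0=np.load("gp.npy")
W=[((203,74),(50,18,108)),((450,72),(50,-45,108)),((446,480),(-60,-45,108)),((216,483),(-60,18,108)),((369,292),(0,-24,144))]
W=[(np.array(a)/4.4+[200,130],np.array(b)/1e3) for a,b in W]
rw=lambda p:np.concatenate([wproj(d["pos"],d["rot"],G(p,X))[0]-px for px,X in W])
r=least_squares(rw,p0); print(r.x.round(4),r.fun.reshape(-1,2).round(1).tolist())
r=least_squares(lambda p:np.r_[rw(p),fit.res(p)*1.5],p0,loss="soft_l1"); p=r.x; print(p.round(4),rw(p).round(1)); np.save("gp2.npy",p)
print("plug",G(p,[0,-.024,.132]),"neck",G(p,[.0905,0,.08]))
for n,q,z in [("plugtop",(369/4.4+200,292/4.4+130),.144),("fin",(427/4.4+200,190/4.4),.046),("neck",(274/4.4+200,490/4.4),.088),("needletip",(264/4.4+200,138/4.4),.08),("disc front edge top",(272/4.4+200,368/4.4),.098)]:
    P=wplane(d["pos"],d["rot"],q,z); print(n,P.round(4),toG(p,P).round(4))
for q in [(185,290),(303,284),(307,372),(197,382)]: print("tray",wplane(d["pos"],d["rot"],q,.026).round(3))
E
```

```text
[ 0.5276 -0.118   1.5047] [[-0.0, -0.0], [-0.1, 0.0], [-0.0, 0.0], [0.2, -0.3], [0.0, 0.2]]
[ 0.5276 -0.1174  1.5071] [-0.2 -0.5 -0.3 -0.6  0.1 -0.5  0.2 -0.8 -0.  -0.4]
plug [[ 0.55152003 -0.11891512  0.132     ]] neck [[ 0.5333296  -0.02707092  0.08      ]]
plugtop [ 0.5515 -0.1193  0.144 ] [-0.0004 -0.024 ]
fin [0.5802 0.0496 0.046 ] [ 0.17   -0.0419]
neck [ 0.5333 -0.0291  0.088 ] [ 0.0885 -0.0001]
needletip [0.5378 0.0564 0.08  ] [0.1741 0.0009]
disc front edge top [ 5.359e-01 -5.000e-04  9.800e-02] [ 0.1171 -0.0009]
tray [ 0.387 -0.28   0.026]
tray [ 0.57  -0.283  0.026]
tray [ 0.568 -0.444  0.026]
tray [ 0.382 -0.45   0.026]
```

Run:
```python
from h import *; from rig import manip
p=[.5276,-.1178,1.5055]; np.save("gp2.npy",p); s=manip.observe(); print(delta(s,[.5515,-.1192,.122],goal(p,-1)))
```

```text
(array([17.68,  0.29, -0.5 ]), array([-0.009,  0.   ,  0.001]))
```

Call:
carry_out(
  plan=[
    {"xyz": [2, 0.3, -0.5], "rotation": [-0.009, 0, 0]},
    {"xyz": [6, 0.3, -0.5], "rotation": [-0.009, 0, 0]},
    {"xyz": [10, 0.3, -0.5], "rotation": [-0.009, 0, 0]},
    {"xyz": [13, 0.3, -0.5], "rotation": [-0.009, 0, 0]},
    {"xyz": [13, 0.3, -0.5], "rotation": [-0.009, 0, 0]},
  ],
)

```text
t: 2.33
eef_pos: [0.5507, -0.1192, 0.1676]
eef_rot: [1.256, 1.181, -1.259]
ft_force: [0.3, 0.2, 1.2]
width: 0.0942
```

Run:
```python
from h import *; from rig import manip,eyes
p=np.load("gp2.npy"); s=manip.observe(); print(delta(s,[.5515,-.1192,.122],goal(p,-1)))
w=eyes.snapshot("wrist"); cv2.imwrite("pics/wrist2.png",w["frame"]); print(wproj(s["eef_pos"],s["eef_rot"],[[.5515,-.1192,.144]]))
```

```text
(array([ 4.56,  0.1 , -0.  ]), array([ 0.   , -0.   ,  0.003]))
[[282.11041361 243.00840096]]
```

View pics/wrist2.png

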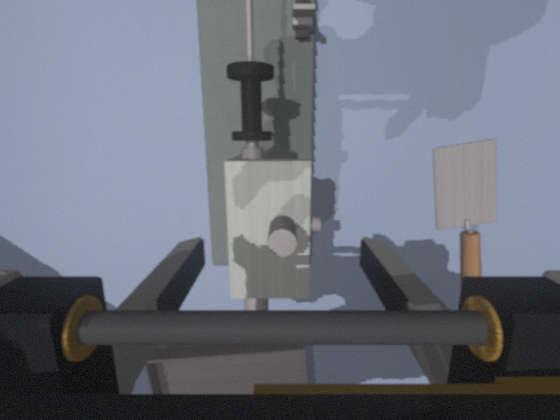

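The plug top is at about (282,242), against a predicted (282,243), so I'll go down and grip.

Call:
carry_out(
  plan=[
    {"xyz": [2, 0.1, 0], "rotation": [0, 0, 0]},
    {"xyz": [4, 0.1, 0], "rotation": [0, 0, 0.003]},
    {"xyz": [4.6, 0.1, 0], "rotation": [0, 0, 0.003]},
    {"xyz": [4.6, 0.1, 0], "rotation": [0, 0, 0.003]},
  ],
)

```text
t: 2.88
eef_pos: [0.5536, -0.1185, 0.1241]
eef_rot: [1.257, 1.175, -1.253]
ft_force: [-0.1, -0.1, 1.3]
width: 0.094
```

Call:
carry_out(
  plan=[
    {"xyz": [0, 0, 0], "rotation": [0, 0, 0]},
    {"xyz": [0, 0, 0], "rotation": [0, 0, 0]},
    {"xyz": [0, 0, 0], "rotation": [0, 0, 0]},
    {"xyz": [0, 0, 0], "rotation": [0, 0, 0]},
    {"xyz": [0, 0, 0], "rotation": [0, 0, 0]},
  ],
  gripper=1,
)

```text
t: 3.5
eef_pos: [0.5532, -0.1182, 0.123]
eef_rot: [1.257, 1.177, -1.253]
ft_force: [-0.2, 0.4, -0.1]
width: 0.0477
```

Call:
carry_out(
  plan=[
    {"xyz": [0, 0, 0], "rotation": [0, 0, 0]},
    {"xyz": [0, 0, 0], "rotation": [0, 0, 0]},
    {"xyz": [0, 0, 0], "rotation": [0, 0, 0]},
  ],
  gripper=1,
)

```text
t: 3.88
eef_pos: [0.5516, -0.1181, 0.1229]
eef_rot: [1.255, 1.179, -1.256]
ft_force: [-9.3, 1.4, 11.8]
width: 0.0196
```

Call:
carry_out(
  plan=[
    {"xyz": [-0.3, -0.1, 0], "rotation": [0, 0, 0]},
    {"xyz": [-1, -0.1, 0], "rotation": [0, 0, 0]},
    {"xyz": [-2, -0.1, 0], "rotation": [0, 0, 0]},
    {"xyz": [-3, -0.1, 0], "rotation": [0, 0, 0]},
    {"xyz": [-3, -0.1, 0], "rotation": [0, 0, 0]},
  ],
)

```text
t: 4.5
eef_pos: [0.5521, -0.1182, 0.1541]
eef_rot: [1.257, 1.176, -1.253]
ft_force: [-7.0, 0.4, 4.6]
width: 0.0194
```

Run:
```python
from rig import eyes; import cv2
for n in ("scene","wrist"): cv2.imwrite(f"pics/{n}3.png",eyes.snapshot(n)["frame"])
a=cv2.imread("pics/scene3.png")[150:275,150:340]; b=cv2.imread("pics/wrist3.png")
cv2.imwrite("pics/c3.png",cv2.hconcat([cv2.resize(a,(400,263)),cv2.resize(b,(351,263))]))
```

```text
(no output)
```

View pics/c3.png

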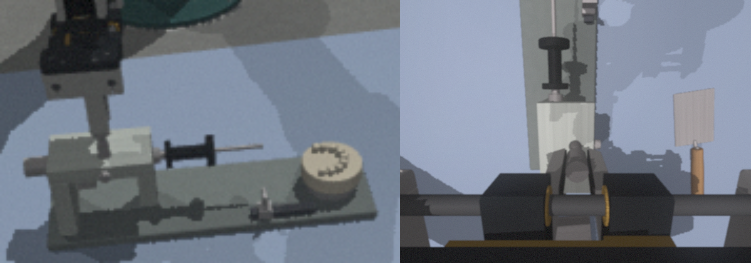

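The plug is rising with the gripper. There is some side load in the socket, so I'll ease sideways slightly and keep lifting.

Call:
carry_out(
  plan=[
    {"xyz": [-0.7, -0.1, 0], "rotation": [0, 0, 0]},
    {"xyz": [-1.4, -0.1, 0], "rotation": [0, 0, 0]},
    {"xyz": [-3, -0.1, 0], "rotation": [0, 0, 0]},
    {"xyz": [-5, -0.1, 0], "rotation": [0, 0, 0]},
    {"xyz": [-5, -0.1, 0], "rotation": [0, 0, 0]},
  ],
)

```text
t: 5.22
eef_pos: [0.552, -0.1182, 0.2051]
eef_rot: [1.258, 1.174, -1.251]
ft_force: [0.2, -0.0, -1.6]
width: 0.0196
```

Run:
```python
from h import *
from rig import eyes,manip; import cv2
for n in ("scene","wrist"): cv2.imwrite(f"pics/{n}4.png",eyes.snapshot(n)["frame"])
a=cv2.imread("pics/scene4.png")[150:275,150:340]; b=cv2.imread("pics/wrist4.png")
cv2.imwrite("pics/c4.png",cv2.hconcat([cv2.resize(a,(400,263)),cv2.resize(b,(351,263))]))
p=np.load("gp2.npy"); s=manip.observe(); print(delta(s,[.48,-.36,.21],goal(p,-1)),s["joints"].round(2),s["ft_force"])
```

```text
(array([-0.7 , -5.56, 24.59]), array([ 0.002,  0.   , -0.003])) [ 0.57  0.36 -0.51  1.77  0.2   1.06 -0.08] [-0.05578005 -0.13028095 -0.7946821 ]
```

View pics/c4.png

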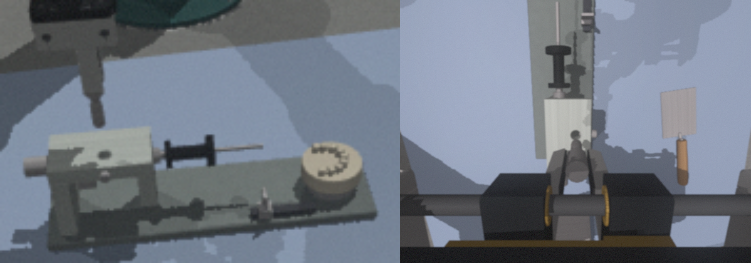

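The plug is clear of the socket and hanging in the gripper. Next I'll carry it over to the tray.

Call:
carry_out(
  plan=[
    {"xyz": [-0.5, -1, 5], "rotation": [0, 0, 0]},
    {"xyz": [-0.5, -2, 10], "rotation": [0, 0, 0]},
    {"xyz": [-0.5, -3.5, 15], "rotation": [0, 0, 0]},
    {"xyz": [0, -4.5, 20], "rotation": [0, 0, 0]},
    {"xyz": [0, -5.6, 24.6], "rotation": [0, 0, 0]},
  ],
)

```text
t: 5.95
eef_pos: [0.4785, -0.3616, 0.2018]
eef_rot: [1.257, 1.178, -1.254]
ft_force: [-0.0, -0.7, -1.4]
width: 0.0196
```

Call:
carry_out(
  plan=[
    {"xyz": [1.5, 0, 0], "rotation": [0, 0, 0]},
    {"xyz": [4, 0, 0], "rotation": [0, 0, 0]},
    {"xyz": [7, 0, 0], "rotation": [0, 0, 0]},
    {"xyz": [10, 0, 0], "rotation": [0, 0, 0]},
    {"xyz": [12, 0, 0], "rotation": [0, 0, 0]},
  ],
)

```text
t: 6.58
eef_pos: [0.4797, -0.3589, 0.0809]
eef_rot: [1.257, 1.179, -1.253]
ft_force: [-0.4, -0.6, 0.4]
width: 0.0191
```

Run:
```python
from h import *
from rig import eyes,manip; import cv2
for n in ("scene","side"): cv2.imwrite(f"pics/{n}5.png",eyes.snapshot(n)["frame"])
a=cv2.imread("pics/scene5.png")[150:300,30:240]; b=cv2.imread("pics/side5.png")[100:250,290:500]
cv2.imwrite("pics/c5.png",cv2.hconcat([cv2.resize(a,(399,285)),cv2.resize(b,(399,285))]))
p=np.load("gp2.npy"); s=manip.observe(); print(delta(s,[.48,-.365,.06],goal(p,-1)),s["joints"].round(2),s["ft_force"],s["eef_pos"])
```

```text
(array([2.06, 0.12, 0.61]), array([ 0.003, -0.002, -0.   ])) [ 0.88  0.55 -0.37  1.78  0.25  0.86  0.32] [-1.32652113 -0.17593576  0.23201836] [ 0.47919184 -0.3588498   0.08064039]
```

View pics/c5.png

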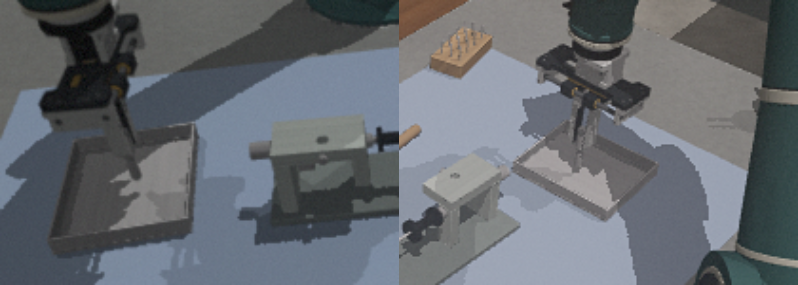

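The plug is upright over the middle of the tray, about 2 cm above the floor.

Call:
carry_out(
  plan=[
    {"xyz": [0.8, 0, 0], "rotation": [0, 0, 0]},
    {"xyz": [1.5, 0, 0], "rotation": [0, 0, 0]},
    {"xyz": [1.8, 0, 0], "rotation": [0, 0, 0]},
    {"xyz": [1.8, 0, 0], "rotation": [0, 0, 0]},
  ],
)

```text
t: 7.18
eef_pos: [0.48, -0.3601, 0.0649]
eef_rot: [1.257, 1.176, -1.253]
ft_force: [-0.4, 0.0, -0.7]
width: 0.0193
```

Call:
carry_out(
  plan=[
    {"xyz": [0.2, 0, 0], "rotation": [0, 0, 0]},
    {"xyz": [0.2, 0, 0], "rotation": [0, 0, 0]},
    {"xyz": [0.2, 0, 0], "rotation": [0, 0, 0]},
  ],
)

```text
t: 7.55
eef_pos: [0.48, -0.3601, 0.0629]
eef_rot: [1.257, 1.176, -1.253]
ft_force: [0.1, -0.4, -0.3]
width: 0.0192
```

Call:
carry_out(
  plan=[
    {"xyz": [0.15, 0, 0], "rotation": [0, 0, 0]},
    {"xyz": [0.25, 0, 0], "rotation": [0, 0, 0]},
    {"xyz": [0.25, 0, 0], "rotation": [0, 0, 0]},
  ],
)

```text
t: 7.92
eef_pos: [0.4802, -0.3602, 0.0608]
eef_rot: [1.257, 1.176, -1.253]
ft_force: [-1.7, 0.3, 7.8]
width: 0.0195
```

Contact at 7.8 N, so I'll release.

Call:
carry_out(
  plan=[
    {"xyz": [-0.05, 0, 0], "rotation": [0, 0, 0]},
    {"xyz": [-0.05, 0, 0], "rotation": [0, 0, 0]},
    {"xyz": [-0.05, 0, 0], "rotation": [0, 0, 0]},
    {"xyz": [-0.05, 0, 0], "rotation": [0, 0, 0]},
    {"xyz": [-0.05, 0, 0], "rotation": [0, 0, 0]},
  ],
  gripper=0,
)

```text
t: 8.55
eef_pos: [0.48, -0.36, 0.0608]
eef_rot: [1.257, 1.177, -1.253]
ft_force: [-1.0, 0.2, -0.9]
width: 0.066
```

Call:
carry_out(
  plan=[
    {"xyz": [0, 0, 0], "rotation": [0, 0, 0]},
    {"xyz": [-2, 0, 0], "rotation": [0, 0, 0]},
    {"xyz": [-6, 0, 0], "rotation": [0, 0, 0]},
    {"xyz": [-11, 0, 0], "rotation": [0, 0, 0]},
    {"xyz": [-15, 0, 0], "rotation": [0, 0, 0]},
  ],
)

```text
t: 9.18
eef_pos: [0.4799, -0.36, 0.2144]
eef_rot: [1.257, 1.174, -1.252]
ft_force: [-0.0, 0.6, -0.5]
width: 0.0938
```

Run:
```python
from h import *
from rig import eyes,manip; import cv2
for n in ("scene","side"): cv2.imwrite(f"pics/{n}6.png",eyes.snapshot(n)["frame"])
a=cv2.imread("pics/scene6.png")[150:300,30:240]; b=cv2.imread("pics/side6.png")[100:250,290:500]
cv2.imwrite("pics/c6.png",cv2.hconcat([cv2.resize(a,(399,285)),cv2.resize(b,(399,285))]))
p=np.load("gp2.npy"); s=manip.observe(); t=G(p,[.0905,0,.2])[0]; print(t,delta(s,t,goal(p,-1)),s["joints"].round(2),s["ft_force"],s["eef_pos"])
```

```text
[ 0.53350512 -0.02749286  0.2       ] (array([  1.56,   3.1 , -33.61]), array([ 0.002,  0.004, -0.009])) [ 0.92  0.4  -0.42  1.67  0.18  1.1   0.39] [-0.20183996  0.07274961  0.38260804] [ 0.48132032 -0.36089273  0.21670436]
```

View pics/c6.png

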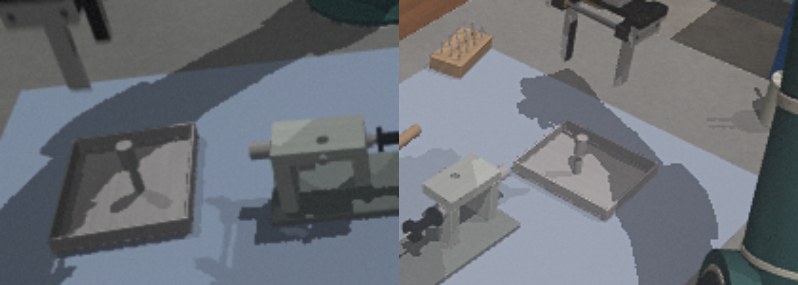

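The plug stands in the tray. Now I'll move to above the rod's neck.

Call:
carry_out(
  plan=[
    {"xyz": [0, 0.6, -6], "rotation": [0, 0, 0]},
    {"xyz": [0, 1.2, -12], "rotation": [0, 0, 0]},
    {"xyz": [0.5, 1.8, -18], "rotation": [0, 0, 0]},
    {"xyz": [1, 2.5, -24], "rotation": [0, 0, 0]},
    {"xyz": [1.5, 3.1, -30], "rotation": [0, 0, 0]},
  ],
)

```text
t: 9.9
eef_pos: [0.5294, -0.0607, 0.1965]
eef_rot: [1.257, 1.176, -1.253]
ft_force: [0.1, -0.8, 0.7]
width: 0.094
```

Call:
carry_out(
  plan=[
    {"xyz": [0, 0, -2], "rotation": [0, 0, 0]},
    {"xyz": [0, 0, -3.6], "rotation": [0, 0, -0.005]},
    {"xyz": [0, 0, -3.6], "rotation": [0, 0, -0.005]},
  ],
)

```text
t: 10.28
eef_pos: [0.5318, -0.0263, 0.1962]
eef_rot: [1.254, 1.181, -1.256]
ft_force: [0.8, -0.5, -0.4]
width: 0.0941
```

Run:
```python
from h import *
from rig import eyes,manip; import cv2
p=np.load("gp2.npy"); s=manip.observe(); t=G(p,[.0905,0,.069])[0]; print(t,delta(s,t,goal(p,-1)),s["joints"].round(2),s["ft_force"],s["eef_pos"])
w=eyes.snapshot("wrist")["frame"]; cv2.imwrite("pics/wrist7.png",w); np.savez("w7.npz",pos=s["eef_pos"],rot=s["eef_rot"])
print(wproj(s["eef_pos"],s["eef_rot"],G(p,[[.071,0,.088],[.11,0,.088],[.17,-.042,.046]])))
```

```text
[ 0.53350512 -0.02749286  0.069     ] (array([12.72,  0.2 ,  0.11]), array([ 0.003, -0.   ,  0.002])) [ 0.47  0.32 -0.57  1.85  0.2   1.03 -0.25] [ 0.8400895  -0.52278868 -0.42257886] [ 0.53177955 -0.02627505  0.19621491]
[[283.18778879 232.64317126]
 [283.36256783 191.32690217]
 [326.31358204 123.32352706]]
```

View pics/wrist7.png

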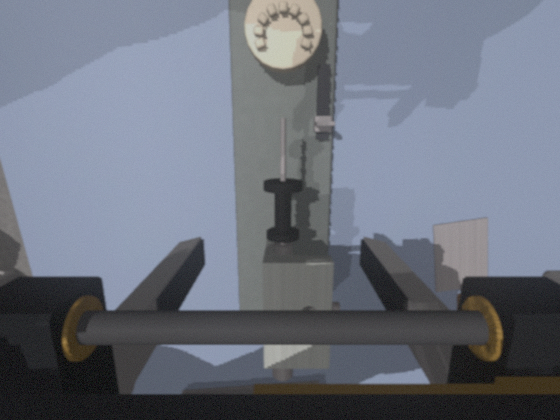

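Run:
```python
import cv2
a=cv2.imread("pics/wrist7.png")[90:250,240:350]; cv2.imwrite("pics/w7a.png",cv2.resize(a,None,fx=3.7*1.0,fy=3.7,interpolation=cv2.INTER_CUBIC))
a=cv2.imread("pics/wrist7.png")[95:150,290:350]; cv2.imwrite("pics/w7b.png",cv2.resize(a,None,fx=10,fy=10,interpolation=cv2.INTER_CUBIC))
```

```text
(no output)
```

View pics/w7b.png

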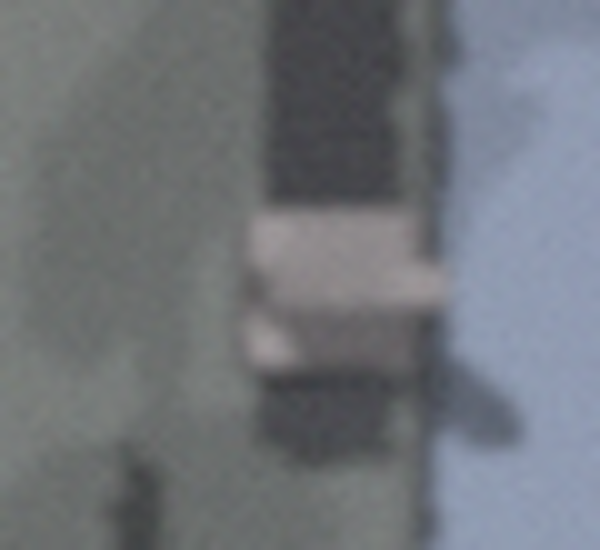

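Call:
carry_out(
  plan=[
    {"xyz": [3, 0.2, 0.1], "rotation": [0, 0, 0]},
    {"xyz": [7, 0.2, 0.1], "rotation": [0, 0, 0]},
    {"xyz": [10, 0.2, 0.1], "rotation": [0, 0, 0]},
    {"xyz": [12.5, 0.2, 0.1], "rotation": [0, 0, 0]},
    {"xyz": [12.7, 0.2, 0.1], "rotation": [0, 0, 0]},
  ],
)

```text
t: 10.95
eef_pos: [0.5325, -0.029, 0.0677]
eef_rot: [1.254, 1.182, -1.26]
ft_force: [-0.2, -0.5, 0.4]
width: 0.094
```

Run:
```python
from h import *
from rig import eyes,manip; import cv2
p=np.load("gp2.npy"); s=manip.observe(); t=G(p,[.0905,0,.069])[0]; print(t,delta(s,t,goal(p,-1)),s["ft_force"],s["eef_pos"])
w=eyes.snapshot("wrist")["frame"]; cv2.imwrite("pics/wrist8.png",w)
```

```text
[ 0.53350512 -0.02749286  0.069     ] (array([-0.13,  0.09, -0.16]), array([0.001, 0.   , 0.005])) [-0.1794769  -0.49852392  0.42597865] [ 0.53245351 -0.02901028  0.06772242]
```

View pics/wrist8.png

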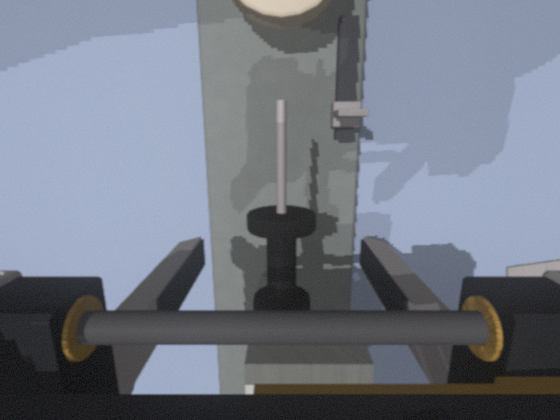

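The view shows the neck centred between the fingers at about (281,262) and the fin top at about (350,112). I'll measure the fin again from here before gripping.

Run:
```python
from h import *
p=np.load("gp2.npy")
from rig import manip
s=manip.observe()
for x in (.168,.17,.172): print(x,wproj(s["eef_pos"],s["eef_rot"],G(p,[[x,-.033,.046],[x,-.051,.046]])).round(1).tolist())
a=cv2.imread("pics/wrist8.png")[90:140,320:380]; cv2.imwrite("pics/w8b.png",cv2.resize(a,None,fx=10,fy=10,interpolation=cv2.INTER_CUBIC))
```

```text
0.168 [[337.4, 117.5], [368.0, 117.6]]
0.17 [[337.5, 114.0], [368.2, 114.0]]
0.172 [[337.7, 110.4], [368.4, 110.4]]
```

View pics/w8b.png

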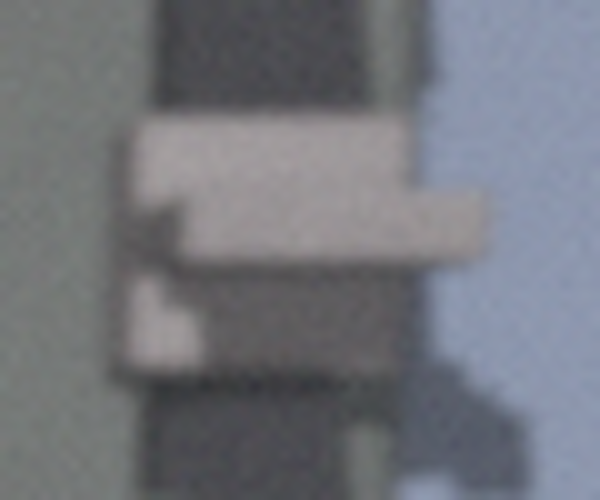

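Call:
carry_out(
  plan=[
    {"xyz": [-0.1, 0.1, -0.1], "rotation": [0, 0, 0.004]},
    {"xyz": [-0.1, 0.1, -0.1], "rotation": [0, 0, 0.004]},
    {"xyz": [-0.1, 0.1, -0.1], "rotation": [0, 0, 0.004]},
    {"xyz": [-0.1, 0.1, -0.1], "rotation": [0, 0, 0.004]},
    {"xyz": [-0.1, 0.1, -0.1], "rotation": [0, 0, 0.004]},
  ],
  gripper=1,
)

```text
t: 11.62
eef_pos: [0.5345, -0.0268, 0.07]
eef_rot: [1.256, 1.177, -1.254]
ft_force: [-0.2, 0.5, -0.2]
width: 0.0474
```

Call:
carry_out(
  plan=[
    {"xyz": [0, 0, 0], "rotation": [0, 0, 0]},
    {"xyz": [0, 0, 0], "rotation": [0, 0, 0]},
    {"xyz": [0, 0, 0], "rotation": [0, 0, 0]},
    {"xyz": [0, 0, 0], "rotation": [0, 0, 0]},
  ],
)

```text
t: 12.12
eef_pos: [0.5324, -0.0267, 0.0696]
eef_rot: [1.254, 1.18, -1.257]
ft_force: [-13.9, 0.0, 11.3]
width: 0.0151
```

Run:
```python
from h import *
from rig import eyes,manip; import cv2
p=np.load("gp2.npy"); s=manip.observe(); print(toG(p,s["eef_pos"]),s["eef_pos"],s["ft_force"],s["width"],delta(s,s["eef_pos"],goal(p,-1)))
w=eyes.snapshot("wrist")["frame"]; cv2.imwrite("pics/wrist9.png",w); np.savez("w9.npz",pos=s["eef_pos"],rot=s["eef_rot"])
print(wproj(s["eef_pos"],s["eef_rot"],G(p,[[.119,0,.098],[.119,0,.062],[.1708,-.042,.046]])))
cv2.imwrite("pics/w9z.png",cv2.resize(w[90:250,220:400],None,fx=4,fy=4,interpolation=cv2.INTER_CUBIC)[:600])
```

```text
[0.09120954 0.00117407] [ 0.53237985 -0.02670823  0.06959538] [-13.89407197   0.04813335  11.30265582] 0.015073418212849795 (array([0., 0., 0.]), array([0.002, 0.001, 0.002]))
[[282.76788713 225.50992678]
 [282.75326204 207.5235061 ]
 [353.99761437 116.27726741]]
```

View pics/w9z.png

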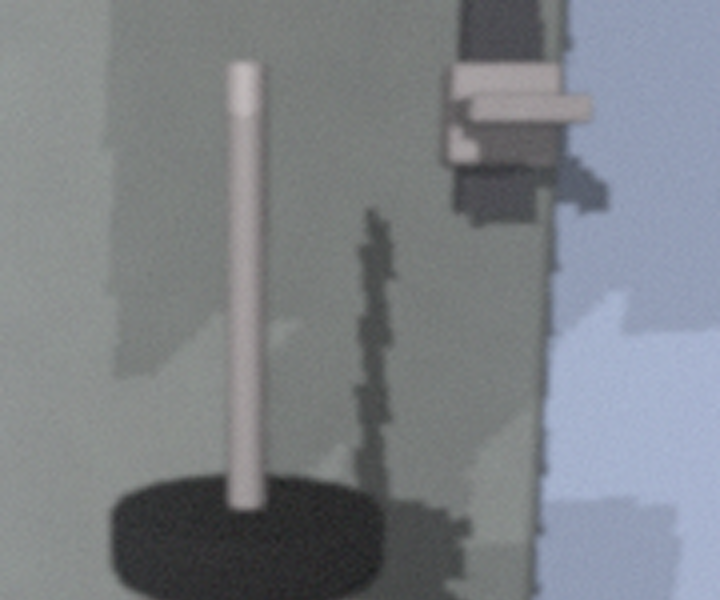

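The grip is good (width 15.1 mm). I'll pull most of the way out.

Call:
carry_out(
  plan=[
    {"xyz": [0, -0.1, -0.8], "rotation": [0, 0, 0]},
    {"xyz": [0, -0.1, -1.8], "rotation": [0, 0, 0]},
    {"xyz": [0, -0.1, -2.8], "rotation": [0, 0, 0]},
    {"xyz": [0, -0.1, -3.8], "rotation": [0, 0, 0]},
    {"xyz": [0, -0.1, -4.5], "rotation": [0, 0, 0]},
  ],
)

```text
t: 12.8
eef_pos: [0.5351, 0.017, 0.0697]
eef_rot: [1.254, 1.177, -1.258]
ft_force: [-8.5, -9.1, 7.8]
width: 0.0149
```

Call:
carry_out(
  plan=[
    {"xyz": [0, 0, 0], "rotation": [0, 0, 0]},
    {"xyz": [0, 0, 0], "rotation": [0, 0, 0]},
  ],
)

```text
t: 13.05
eef_pos: [0.5351, 0.0169, 0.0697]
eef_rot: [1.254, 1.177, -1.257]
ft_force: [-8.3, -6.6, 6.1]
width: 0.0152
```

```bash
cat > look.py <<'E'
import sys
from h import *
from rig import eyes,manip; import cv2
k=sys.argv[1]
p=np.load("gp2.npy"); s=manip.observe(); g=toG(p,s["eef_pos"]); print(s["t"],g,s["eef_pos"],s["ft_force"],s["width"])
fr={n:eyes.snapshot(n)["frame"] for n in ("wrist","scene","side")}
for n in fr: cv2.imwrite(f"pics/{n}{k}.png",fr[n])
np.savez(f"w{k}.npz",pos=s["eef_pos"],rot=s["eef_rot"])
for x in (.160,.165,.17,.175): print(x,wproj(s["eef_pos"],s["eef_rot"],G(p,[[x,0,.098],[x,0,.062],[x,-.042,.046]])).round(1).tolist())
cv2.imwrite(f"pics/w{k}z.png",cv2.resize(fr["wrist"][130:270,220:400],None,fx=4.2,fy=4.2,interpolation=cv2.INTER_CUBIC))
a=cv2.resize(fr["scene"][205:275,200:320],None,fx=4.5,fy=4.5,interpolation=cv2.INTER_CUBIC); b=cv2.resize(fr["side"][195:270,240:340],None,fx=4.2,fy=4.2,interpolation=cv2.INTER_CUBIC)
h=max(len(a),len(b)); a,b=[cv2.copyMakeBorder(q,0,h-len(q),0,0,0) for q in(a,b)]; c=cv2.hconcat([a,b]); c=c[:,:]; cv2.imwrite(f"pics/ss{k}.png",cv2.resize(c,None,fx=.8,fy=.8))
E
python3 look.py 10
```

```text
13.05 [0.13485117 0.00133587] [0.53506601 0.01685096 0.06968623] [-8.26310072 -6.57371917  6.09852253] 0.015236959150860452
0.16 [[283.1, 230.9], [283.0, 211.9], [349.1, 205.6]]
0.165 [[283.2, 220.8], [283.0, 203.5], [349.5, 197.9]]
0.17 [[283.2, 210.5], [283.0, 195.1], [350.0, 190.1]]
0.175 [[283.2, 200.0], [283.0, 186.6], [350.4, 182.2]]
```

View pics/w10z.png

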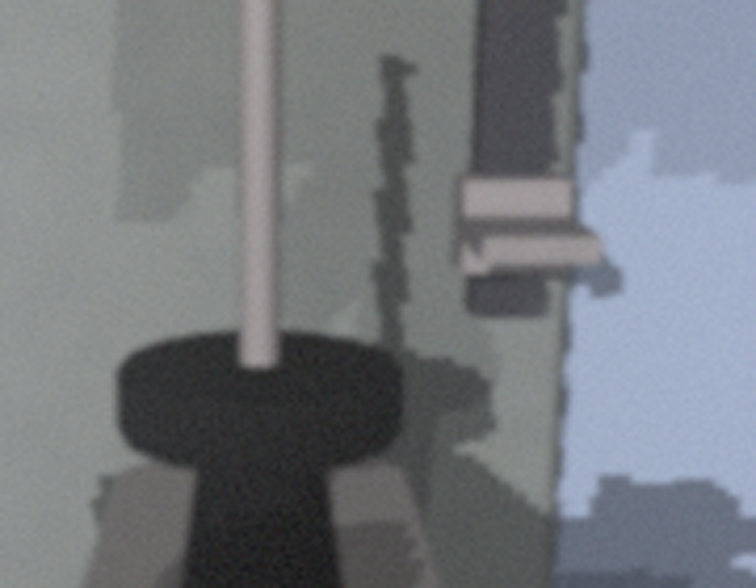

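View pics/ss10.png

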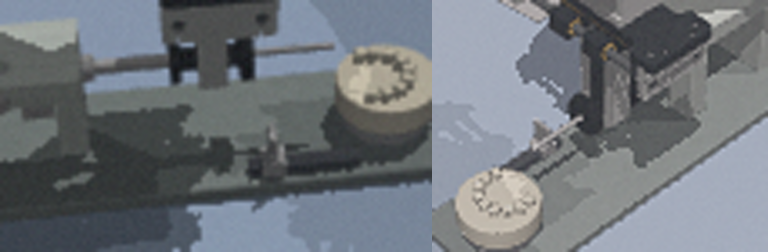

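Call:
carry_out(
  plan=[
    {"xyz": [0, 0, -0.4], "rotation": [0, 0, 0]},
    {"xyz": [0, 0, -0.8], "rotation": [0, 0, 0]},
    {"xyz": [0, 0, -0.85], "rotation": [0, 0, 0]},
    {"xyz": [0, 0, -0.85], "rotation": [0, 0, 0]},
  ],
)

```text
t: 13.7
eef_pos: [0.5356, 0.0251, 0.0697]
eef_rot: [1.254, 1.177, -1.258]
ft_force: [-9.4, -7.9, 7.5]
width: 0.015
```

```bash
sed -i 's/\[x,0,.062\]/[x,0,.062],[x,0,.0825]/' look.py; python3 look.py 11
```

```text
13.7 [0.1431503  0.00138391] [0.53555958 0.02513554 0.06966002] [-9.35326936 -7.89934575  7.4903056 ] 0.015008346491177918
0.16 [[283.2, 247.3], [283.0, 225.5], [283.1, 236.8], [348.5, 218.2]]
0.165 [[283.2, 237.5], [283.0, 217.3], [283.1, 227.8], [348.9, 210.7]]
0.17 [[283.2, 227.5], [283.0, 209.1], [283.1, 218.6], [349.3, 203.0]]
0.175 [[283.3, 217.3], [283.1, 200.7], [283.2, 209.3], [349.8, 195.3]]
```

View pics/w11z.png

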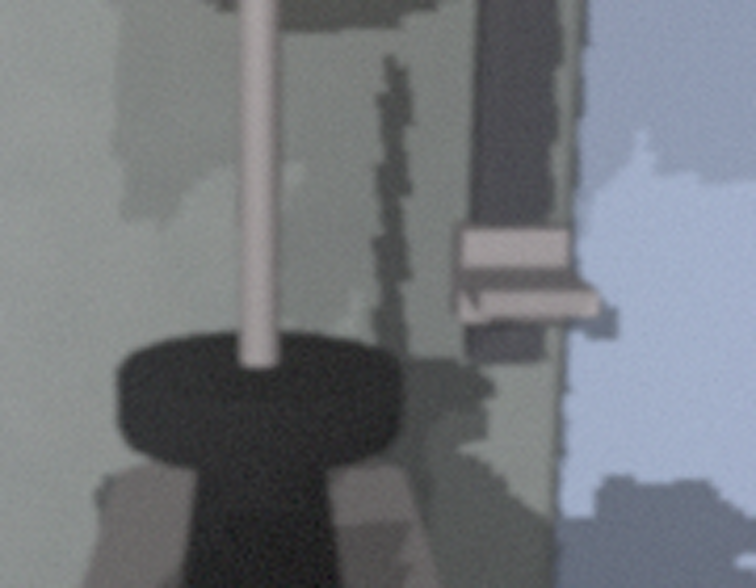

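View pics/ss11.png

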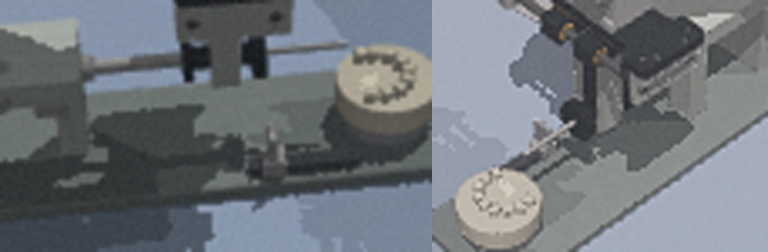

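```bash
cat > meas.py <<'E'
import sys
from h import *
from scipy.optimize import brentq
from scipy.ndimage import gaussian_filter1d
p=np.load("gp2.npy")
def edge(col,lo,hi,sign):
    v=gaussian_filter1d(col.astype(float),1.0); g=np.gradient(v)[lo:hi]*sign; i=int(g.argmax())+lo; a,b,c=[sign*np.gradient(v)[j] for j in(i-1,i,i+1)]
    return i+.5*(a-c)/(a-2*b+c)
for k,lo,hi,f0,f1 in (("9",200,230,100,130),("10",195,225,180,198),("11",195,225,192,210)):
    im=cv2.cvtColor(cv2.imread(f"pics/wrist{k}.png"),cv2.COLOR_BGR2GRAY); d=np.load(f"w{k}.npz")
    X=[];T=[]
    for u in list(range(264,275))+list(range(291,300)):
        r=edge(im[:,u],lo,hi,-1)
        # solve x,y on front-face lower rim
        def F(q):
            z=.08-np.sqrt(max(.018**2-q[1]**2,1e-8)); return wproj(d["pos"],d["rot"],G(p,[q[0],q[1],z]))[0]-[u,r]
        X.append(least_squares(F,[.15,.004 if u<283 else -.004]).x[0])
    for u in (281,282,283):
        r=edge(im[:,u],lo+2,hi+6,-1); T.append(brentq(lambda x:wproj(d["pos"],d["rot"],G(p,[x,0,.0825]))[0][1]-r,.08,.22))
    Fi=[]
    for u in range(346,360,2) :
        v=gaussian_filter1d(im[:,u].astype(float),.7); g=np.gradient(v); i1=f0+g[f0:f1].argmax(); i2=i1+2+g[i1+2:i1+12].argmin(); e=[]
        for i in (i1,i2): a,b,c=abs(g[i-1]),abs(g[i]),abs(g[i+1]); e.append(i+.5*(a-c)/(a-2*b+c))
        Fi.append([brentq(lambda x:wproj(d["pos"],d["rot"],G(p,[x,-.042,.046]))[0][1]-r,.12,.22) for r in e])
    print(k,"disc rim",np.median(X).round(5),np.std(X).round(5),"junction",np.round(T,4)); print(np.round(Fi,4).tolist())
E
python3 meas.py; python3 -c "
import numpy as np
from h import *
p=np.load('gp2.npy')
for k in '9','10','11': print(k,toG(p,np.load(f'w{k}.npz')['pos']))"
```

```text
9 disc rim 0.11867 0.00012 junction [0.119  0.1189 0.119 ]
[[0.177, 0.1734], [0.1771, 0.1733], [0.177, 0.1734], [0.177, 0.1734], [0.177, 0.1734], [0.1769, 0.1734], [0.1769, 0.1734]]
10 disc rim 0.1622 0.00012 junction [0.1626 0.1625 0.1625]
[[0.1726, 0.1684], [0.1726, 0.1683], [0.1727, 0.1685], [0.1727, 0.1685], [0.1728, 0.1686], [0.1727, 0.1686], [0.1654, 0.1601]]
11 disc rim 0.17044 0.00015 junction [0.1709 0.1708 0.1709]
[[0.1726, 0.1683], [0.1727, 0.1687], [0.1727, 0.1689], [0.1726, 0.1688], [0.1727, 0.1688], [0.1666, 0.1602], [0.1664, 0.1609]]
9 [0.09120954 0.00117407]
10 [0.13485117 0.00133587]
11 [0.1431503  0.00138391]
```

The disc face reads 0.1704–0.1709 and the fin's middle 0.1706, so they are level. I'll take one last look at the whole scene.

View pics/scene11.png

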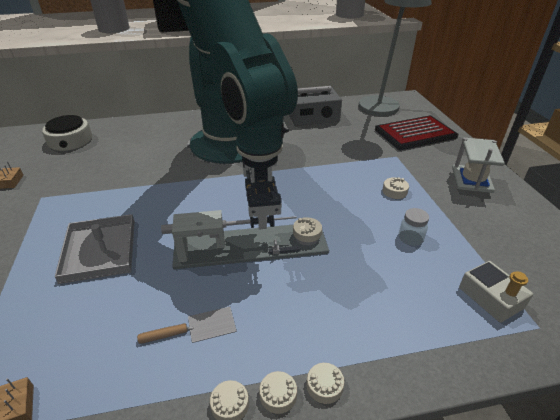

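The plug stands in the tray at about (98,235). The jar at (414,226), the spare cast at (396,187) and the spatula at (190,327) have not moved, so I'll hand the job in.

```bash
python3 -c "
from rig import manip,workorder
s=manip.observe(); print(s['t'],s['eef_pos'],s['width'],s['ft_force']); print(workorder.hand_in())"
```

```text
13.85 [0.53554895 0.02509243 0.0696696 ] 0.015214881194727314 [-7.95484436 -7.88862873  7.98803339]
the job is handed in; nothing more can be done
None
```

I pulled the locking plug up out of its socket and left it standing in the tray. Then I gripped the rod by its neck, drew it out about 52 mm and handed the job in at 13.85 s, still holding it.

**Alignment:** in the last wrist picture the disc's front face reads x = 170.4 to 170.9 mm in the gauge frame. The middle of the fin reads about 170.7 mm, so they agree within about 0.3 mm. With the rod fully in, the same method read 118.7 to 119.0 mm against the nominal 119 mm. The fixed cameras were too coarse to confirm the alignment independently.

**Disagreement in the checks:** the fin edge-finder locked onto a wrong edge in the picture taken before the pull, and in a few columns of the two taken during it. I left those readings out. An earlier rough estimate from the fixed cameras put the fin at 171.7 mm.

**Forces and surroundings:** the grip stayed steady at 15 mm opening with about 14 N at the wrist. That includes roughly 8 N of side load, from the gripper being about 1 mm off centre on the rod. The jar, spare cast and spatula look unmoved in the last scene picture, and the fin measured in the same place throughout.

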